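# Close up a repaired amplifier: guard down, then top cover

### The arm

A 6-joint arm with a two-finger parallel gripper is mounted at the origin on the work surface. World frame = base frame: x ahead of the robot, y to its left, z up, the work surface at z = 0. Lengths are in m, angles in rad, forces in N, time in s.
With the tool pointing down it reaches from about 0.3 to 0.875 m from the base axis. Payload 6.4 kg.
Tool frame: the origin (TCP) lies at the very end of the fingers, on their centre line; the grasp point (between the pads) lies ctrl.grip_depth behind it (ctrl.grip_depth is the distance from the TCP to the grasp point, in m); z points along the fingers, y is the direction in which the jaws open and shut (so a half turn about z gives the same grasp; the last joint's range is limited). The gripper opens to 85 mm and grips with 20 to 120 N. Pads are 22 mm wide; open, the fingers measure 114 mm over their backs; the gripper's body (76 mm by 85 mm) begins 54 mm behind the grasp point. The pads swing forward as they close: fully open they stand 13 mm farther back than shut.
Start: joints at [0.974, 0.181, 1.607, -0, 1.354, -0.206], TCP at [0.219, 0.532, 0.231] pointing down, gripper open.
Joint ranges: [-2.99, 2.99], [-0.89, 2.07], [0.3, 2.58], [-1.14, 4.28], [0, 2.63], [-3.12, 3.12]. Speed limits (rad/s): [2.57, 2.57, 3.01, 3.14, 3.14, 3.14].

### API

Orientations are given as [roll, pitch, yaw] about the fixed x, y, z axes, in that order (R = Rz(yaw) Ry(pitch) Rx(roll)).
In Python, from cell import ctrl gives the robot as it stands. The module is installed in compiled form; this text tells all that it offers.
- The arm moves only by the tool send_rows, never from a script. Its argument "motion" is text: rows parted by semicolons, each of 4 numbers parted by spaces: the shift along the tool's x, y, z in m, then the turn about the tool's z in degrees. A call has 1 to 8 rows; each row shifts and turns the pose as measured when the row begins, along the tool's axes as they then stand; what a row does not reach is not made up. A row lasts 1/12 s, in which the tool goes at most 41.7 mm and 7.16 degrees, less where a joint would pass 70% of its speed; a pose out of reach is approached as far as the arm can. A call with a gripper value outside its range is refused whole. "grip" is the opening in per cent of the stroke, from 0 (shut) to 100 (fully open), set as the call begins (left out, the last holds). The fingers move at their own pace and stop on an object; "squeeze" is the grip in N (left out, the last holds). Time passes only in rows, so rows that do not move let the fingers close. It gives the time, the measured TCP pose, the force and the opening at its end, in the units of the state.
- ctrl.get_obs(): the state, without advancing time (a new reading comes with each control period).
- ctrl.read_camera(name): name is "side" or "top"; returns the picture (480x640x3 uint8, red, green, blue); there is no depth.
- ctrl.camera_model(name): a dict with "K" (3x3 intrinsics, pixels), "k1" (the pictures are not rectified: a ray, as slopes to the right and down, at radius r is drawn at 1 + k1 r^2 times it, then the intrinsics apply), "extrinsics" (4x4, takes a point from camera to world coordinates). Camera axes: x right, y down, z forward; pixel columns grow to the right and rows downward; lengths in m; the calibration is good to about 2 mm. A picture is of the moment at which its call begins. camera_model takes no time and is no camera call.
- ctrl.finish_job(): hands the job in, once; it reports no verdict.
The state is a dict: "t": time; "joints": joint angles; "qvel": joint speeds; "joint_torque": joint torques, N m; "tool_pos": TCP position; "ee_rot": TCP orientation; "ft_force": force on the tool from outside, world axes, zero at the start; "wrist_torque": the same for the moment, N m; "gripper_width": finger opening in m.
Only numpy, scipy, OpenCV 4.12 (cv2) and the standard library are available. Lean on these libraries where they do the work, as an engineer would, in place of code of your own. Each camera call takes 0.05 s, during which the arm holds its last target.

### The job

The repaired amplifier stands open on the bench. Push its upright perforated high-voltage guard down flat over the circuit first, then swing the hinged top cover down over it until it is fully shut, without letting it slam. Only push with the fingers: do not take hold of the guard or the cover or touch their insulated inner faces, and leave the things on the bench where they are.

Things in the scene. Friction and masses are not known exactly. Their poses are not given: they have to be found in the camera images.
- chassis: Open metal amplifier chassis, fixed. Origin: centre of its underside, at bench height. 300 mm along its x axis, 200 mm along y. Front panel with knobs on its -y side (330 mm wide, outer face at y = -104 mm, top edge 118 mm above the bench; knobs to y = -124 mm, below 97 mm). Rear wall on +y (outer face y = +100 mm); side and rear walls 113.5 mm high. Parts inside stay below 86 mm. Yaw varies.
- cover_hinge (a point): Middle of the top cover's hinge line, at the top of the rear wall: chassis frame (0, +100, 113.5) mm. The hinge line runs along the chassis x axis; this point's axes are the chassis axes.
- cover (a joint): Top cover's angle (rad). 0 = shut, flat over the chassis from rear wall to front panel; pi/2 = upright over the rear wall; more (to 2.1) = leaning out behind the chassis. Starts at 1.65 to 1.95. Stiff hinge (about 0.45 N m): the cover, about 0.3 kg, stays where it is left, so it must be pushed all the way; 2 to 4 N near its free edge move it.
- cover_edge (a point): Middle of the cover's free edge, on its outer face, 198 mm from the hinge line. The cover is a flat grey sheet, 300 mm along the hinge, 3 mm thick, with vent slots; the hinge line lies in its inner face, which carries a 1.8 mm insulating card. This point's z axis: normal of the outer face (up when shut, away from the chassis when upright); -y axis: from hinge to free edge.
- guard_hinge (a point): Middle of the guard's hinge line, inside the chassis behind the front panel: chassis frame (0, -75, 80) mm. The hinge line runs along the chassis x axis; this point's axes are the chassis axes.
- guard (a joint): High-voltage guard's angle (rad). 0 = folded flat over the circuit, towards the rear, its upper face 83 mm above the bench; pi/2 = upright. Starts at 1.4 to 1.7. Stiff hinge (about 0.12 N m): the guard, about 0.15 kg, stays where it is left, so it must be pushed all the way; 1 to 2.5 N near its free edge move it. Upright, it is in the cover's way.
- guard_edge (a point): Middle of the guard's free edge, on the face to push (towards the front panel while upright, on top when down), 95 mm from the hinge line. The guard is a flat perforated aluminium sheet, 250 mm along the hinge, 3 mm thick; the hinge line lies in its other face, which carries a 1.8 mm insulating card. This point's z axis: normal of the pushed face; +y axis: from hinge to free edge.
- spool_center (a point): Centre of a loose solder spool standing on the bench in front of the amplifier, 56 mm across, 50 mm high. Leave alone.
- valve_center (a point): Centre of a loose spare valve standing on the bench in front of the amplifier, 34 mm across, 85 mm high. Leave alone.
- meter_center (a point): Centre of a loose handheld multimeter lying on the bench in front of the amplifier, 82 x 165 x 36 mm plus a dial to 47 mm. Leave alone.
- screwdriver_grip (a point): Handle of a loose screwdriver about 200 mm long, lying on the bench behind the amplifier. Leave alone.

How it is judged:
On the way, in this order (a step that is already met when the one before it is completed fails the run):
1. the guard is folded down flat (within 0.06 rad) while the cover is still open (value of joint guard below 0.06 rad and value of joint cover above 0.9 rad), for 0.1 s.
2. the cover is shut (within 0.03 rad) (value of joint cover below 0.03 rad), for 0.1 s.
At the end, for the whole second after the job is handed in: The guard lies flat (joint below 0.06 rad, 6 mm at its edge) and the cover is shut over it (joint below 0.03 rad, 6 mm at its edge) and at rest (value of joint guard below 0.06 rad and value of joint cover below 0.03 rad and velocity of joint cover between -0.05 and 0.05 rad/s); the robot touches nothing.
It fails at once if the cover was swung down (below 0.9 rad) before the guard was down (below 0.15 rad) (value of joint cover below 0.9 rad and value of joint guard above 0.15 rad).
It fails at once if the cover slammed shut (faster than 1.8 rad/s within 0.15 rad of shut) (value of joint cover below 0.15 rad and velocity of joint cover below -1.8 rad/s).
It fails at once if the fingers touched the inner face of the cover (took hold of it) (contact force between the fingers and cover_c1 above 0.5 N).
It fails at once if the fingers touched the inner face of the guard (took hold of it) (contact force between the fingers and guard_c1 above 0.5 N).
It fails at once if a thing on the bench was moved by more than 20 mm, knocked over or picked up (distance of any of spool_center, valve_center, meter_center, screwdriver_grip from where it was at the start of the episode above 0.02 m).
It also fails if it takes over 58 s, if anything falls off the work surface, if the arm or the gripper's body presses on something with over 40 N, if the wrist force passes 120 N, or if a joint passes its speed limit or range.

## Working session

There is one attempt and no reset: what is moved stays moved. The work goes in short steps, Python scripts to look and compute and a tool call to move; the robot and the scene stay as the last step left them, time stands still between calls to the robot, and variables do not carry over. Pictures are saved under pics/ and viewed, and the job is handed in when it is done.

Besides the shell and the picture viewer there is one more tool, called as name(argument=value, ...) on one line, values as JSON. send_rows: Moves the arm, as the interface text tells. Its arguments: {"type":"object","properties":{"motion":{"type":"string"},"grip":{"type":"number"},"squeeze":{"type":"number"}},"required":["motion"]}

```bash
mkdir -p pics; python3 - <<'E'
from cell import ctrl
import cv2,json
print(ctrl.get_obs())
for n in("side","top"):
    im=ctrl.read_camera(n); cv2.imwrite(f"pics/{n}0.png",im[:,:,::-1])
    m=ctrl.camera_model(n); print(n,m)
print(getattr(ctrl,'grip_depth',None))
E
```

```text
{'t': 0.0, 'joints': array([ 9.73714122e-01,  1.81521369e-01,  1.60799599e+00, -6.95939442e-06,
        1.35380798e+00, -2.06283932e-01]), 'qvel': array([-0.00024495, -0.00082171,  0.00082956, -0.00037611,  0.00057815,
        0.00138108]), 'joint_torque': array([-4.05724631e-04, -4.44870186e+01, -3.51337731e+01, -2.74689264e-04,
        8.83035507e-03, -1.74165365e-05]), 'tool_pos': array([0.21869541, 0.53119447, 0.23040102]), 'ee_rot': array([-3.13989531e+00, -3.48245953e-04,  2.75079559e+00]), 'ft_force': array([-0.70077614, -0.43317883,  0.51648721]), 'wrist_torque': array([-0.01683434,  0.01108147,  0.02903273]), 'gripper_width': 0.08577123558827711}
side {'K': array([[506.54424451,   0.        , 320.67074937],
       [  0.        , 506.54424451, 241.6544304 ],
       [  0.        ,   0.        ,   1.        ]]), 'k1': -0.10723298653942216, 'extrinsics': array([[ 0.92724364, -0.27417959,  0.25503881,  0.36750949],
       [-0.37436456, -0.69402235,  0.61496679, -0.4596889 ],
       [ 0.00839129, -0.66570153, -0.74617093,  0.67087508],
       [ 0.        ,  0.        ,  0.        ,  1.        ]])}
top {'K': array([[523.57988981,   0.        , 321.3457855 ],
       [  0.        , 523.57988981, 239.22237379],
       [  0.        ,   0.        ,   1.        ]]), 'k1': 0.014301909780688992, 'extrinsics': array([[ 1.07497968e-02, -9.89829621e-01,  1.41851203e-01,
         4.23538273e-01],
       [-9.99762147e-01, -1.33312566e-02, -1.72605708e-02,
         6.28546668e-04],
       [ 1.89760791e-02, -1.41631915e-01, -9.89737495e-01,
         8.92199226e-01],
       [ 0.00000000e+00,  0.00000000e+00,  0.00000000e+00,
         1.00000000e+00]])}
0.0187
```

View pics/side0.png

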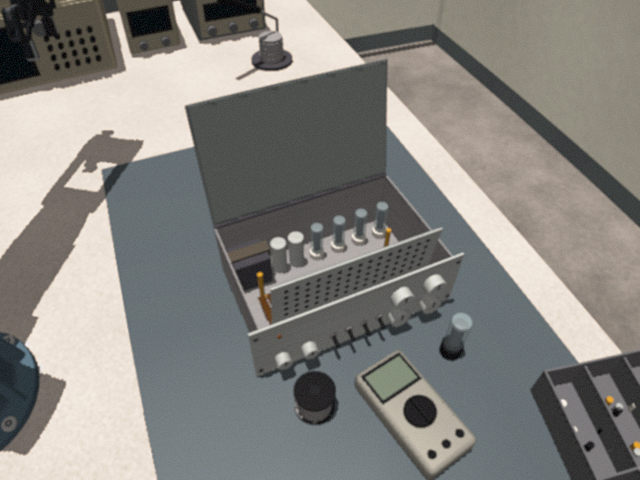

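View pics/top0.png

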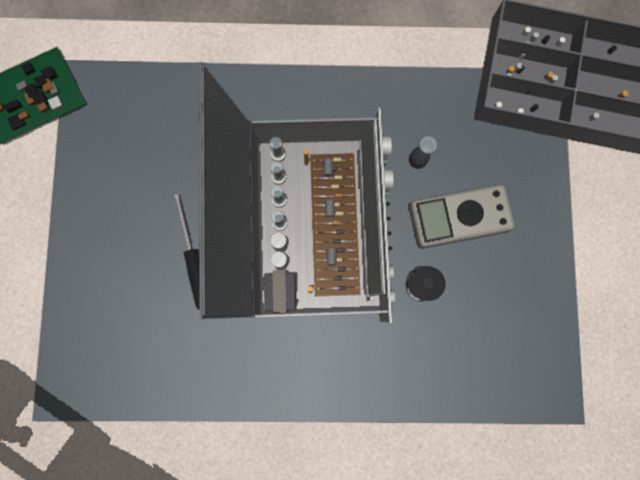

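The side view shows the front panel running from (253,365) to (462,258), with the guard upright behind it and the cover leaning back. The top view shows the chassis's rear towards +y. I'll zoom in for exact corners.

```bash
python3 - <<'E'
import cv2
s=cv2.imread("pics/side0.png");t=cv2.imread("pics/top0.png")
cv2.imwrite("pics/s_a.png",cv2.resize(s[220:380,230:480],None,fx=3.2,fy=3.2,interpolation=cv2.INTER_CUBIC))
cv2.imwrite("pics/s_b.png",cv2.resize(s[50:240,180:450],None,fx=2.9,fy=2.9,interpolation=cv2.INTER_CUBIC))
cv2.imwrite("pics/t_a.png",cv2.resize(t[50:330,190:410],None,fx=2.1,fy=2.1,interpolation=cv2.INTER_CUBIC))
E
```

```text
(no output)
```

View pics/s_a.png

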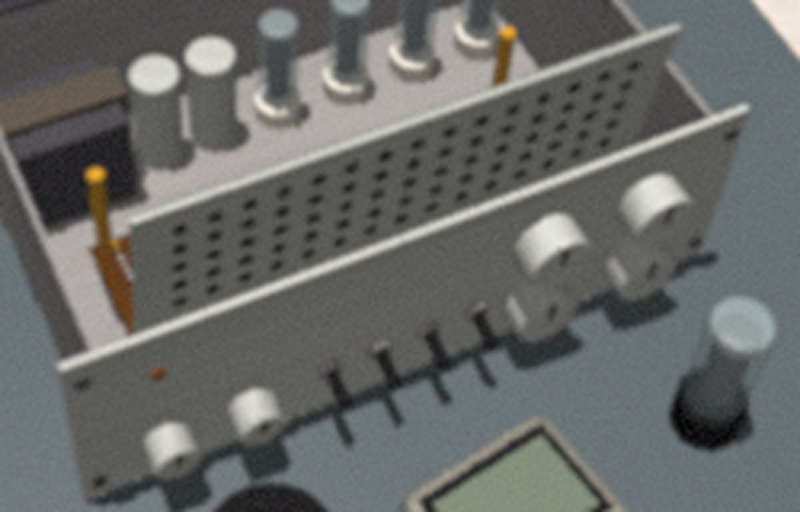

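View pics/s_b.png

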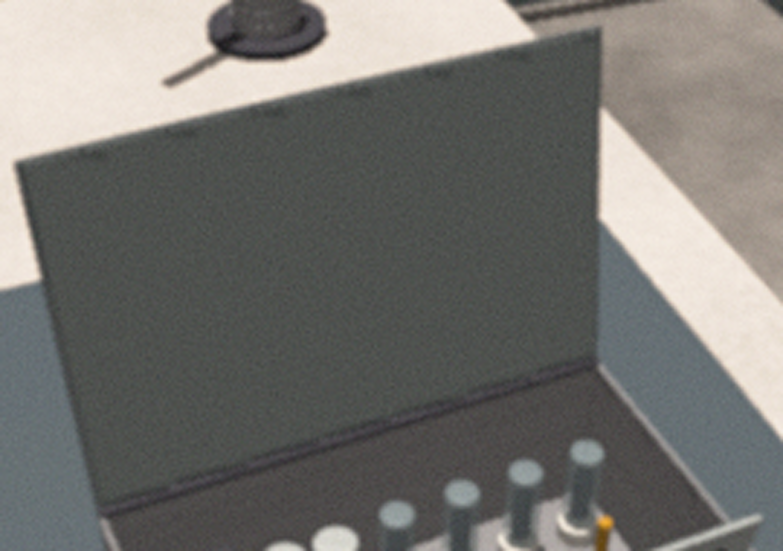

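View pics/t_a.png

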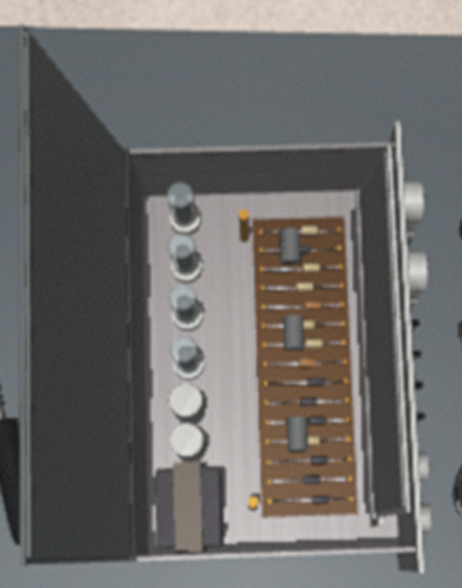

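```bash
cat > h.py <<'E'
import numpy as np, cv2
from cell import ctrl
M={n:ctrl.camera_model(n) for n in("side","top")}
def proj(n,P):
    m=M[n];T=np.linalg.inv(m["extrinsics"])
    return cv2.projectPoints(np.float64(P).reshape(-1,1,3),cv2.Rodrigues(T[:3,:3])[0],T[:3,3],m["K"],np.array([m["k1"],0,0,0,0.]))[0].reshape(-1,2)
def chas(p,P):
    c,s=np.cos(p[2]),np.sin(p[2]);P=np.float64(P).reshape(-1,3)
    return np.c_[p[0]+c*P[:,0]-s*P[:,1],p[1]+s*P[:,0]+c*P[:,1],P[:,2]]
def guard(g,x,r=.095,o=.003): return [x,-.075+r*np.cos(g)-o*np.sin(g),.08+r*np.sin(g)+o*np.cos(g)]
def cover(c,x,r=.198,o=.003): return [x,.1-r*np.cos(c)+o*np.sin(c),.1135+r*np.sin(c)+o*np.cos(c)]
E
python3 - <<'E'
from h import *
from scipy.optimize import least_squares
def pts(p,o=0.0015,og=.0015):
    g,c=p[3:5]
    S=[[-.165,-.104,.118],[.165,-.104,.118],guard(g,-.125,o=og),guard(g,.125,o=og),cover(c,-.15,o=o),cover(c,.15,o=o),[-.15,.1,.1135],[.15,.1,.1135]]
    T=[[.165,-.104,.118],[-.165,-.104,.118],[.15,.1,.1135],[-.15,.1,.1135],cover(c,.15,o=o),cover(c,-.15,o=o)]
    return np.r_[proj("side",chas(p,S)),proj("top",chas(p,T))]
ob=np.array([[249.4,335],[463.8,253.8],[271.6,289.4],[442.5,228.8],[186.9,106.2],[386.9,59.7],[215.5,227.6],[385.9,175.9],
[380.5,108.1],[390,321.4],[251.9,121.4],[254.3,316.7],[201.9,63.3],[203.3,317.6]])
r=least_squares(lambda p:(pts(p)-ob).ravel(),[.45,0,0,1.5,1.8],loss='soft_l1')
print(r.x);print((pts(r.x)-ob).round(1))
p=r.x;np.save("p.npy",p)
for nm,P in [("ge",guard(p[3],0)),("gh",[0,-.075,.08]),("ce",cover(p[4],0)),("ch",[0,.1,.1135])]: print(nm,chas(p,P).round(4))
E
```

```text
[ 0.57300175 -0.00698038  0.04687143  1.69009049  1.7312001 ]
[[-0.3  1. ]
 [ 1.6  0.1]
 [-0.4  0.2]
 [ 1.1 -0.7]
 [-1.9 -0.4]
 [ 1.8 -1.1]
 [-1.4 -0.2]
 [ 0.7 -1.7]
 [ 0.4 -0.9]
 [ 2.7  0.9]
 [-2.2 -0.2]
 [-1.2  0.3]
 [ 0.1 -2.1]
 [-0.   1.5]]
ge [[ 0.5772 -0.0962  0.174 ]]
gh [[ 0.5765 -0.0819  0.08  ]]
ce [[0.5667 0.1275 0.3085]]
ch [[0.5683 0.0929 0.1135]]
```

send_rows(motion="0 0 -0.01 7;0 0 -0.01 7;0 0 -0.01 7;0 0 -0.01 7;0 0 -0.01 7;0 0 0 7;0 0 0 7;0 0 0 7", grip=0, squeeze=30)

```text
t: 0.77
tool_pos: [0.2172, 0.529, 0.2779]
ee_rot: [-3.134, 0.008, 1.751]
ft_force: [0.2, -0.1, -0.6]
gripper_width: -0.0002
```

send_rows(motion="0 0 0 5;0 0 0 3;-0.04 0.004 0 0;-0.04 0.004 0 0;-0.04 0.004 0 0;-0.04 0.004 0 0;-0.04 0.004 0 0;-0.04 0.004 0 0")

```text
t: 1.43
tool_pos: [0.245, 0.2855, 0.2728]
ee_rot: [-3.126, 0.017, 1.606]
ft_force: [0.8, -1.0, 0.1]
gripper_width: 0.0001
```

send_rows(motion="-0.04 0.004 0 0;-0.04 0.004 0 0;-0.04 0.004 0 0;-0.04 0.004 0 0;-0.04 0.004 0 0;-0.04 0.004 0 0;-0.04 0.004 0 0;-0.04 0.004 0 0")

```text
t: 2.1
tool_pos: [0.2846, -0.0439, 0.2764]
ee_rot: [-3.132, 0.02, 1.615]
ft_force: [0.9, 0.8, 0.2]
gripper_width: 0.0002
```

send_rows(motion="-0.035 0.01 0 0;-0.035 0.02 0 0;-0.035 0.02 0 0;-0.035 0.02 0 0;0 0.04 -0.005 0;0 0.04 -0.005 0;0 0.04 0 0;0 0.04 0 0")

```text
t: 2.77
tool_pos: [0.5197, -0.1968, 0.2852]
ee_rot: [-3.131, 0.025, 1.584]
ft_force: [-0.0, -0.4, 0.3]
gripper_width: -0.0001
```

```bash
cat > st.py <<'E'
from h import *
import sys
p=np.load("p.npy");o=ctrl.get_obs();q=o["tool_pos"]-np.r_[p[:2],0]
c,s=np.cos(p[2]),np.sin(p[2]);print("t",o["t"],"chassis xyz",np.round([c*q[0]+s*q[1],-s*q[0]+c*q[1],q[2]],4),"yaw err deg",np.degrees(o["ee_rot"][2]-p[2]-np.pi/2),o["ft_force"])
if len(sys.argv)>1:
  for n in sys.argv[2:]:
    cv2.imwrite(f"pics/{n}{sys.argv[1]}.png",ctrl.read_camera(n)[:,:,::-1])
E
python3 st.py 1 side
```

```text
t 2.7667 chassis xyz [-0.0621 -0.1871  0.2852] yaw err deg -1.9095660262156937 [-0.01690482 -0.395589    0.34163512]
```

View pics/side1.png

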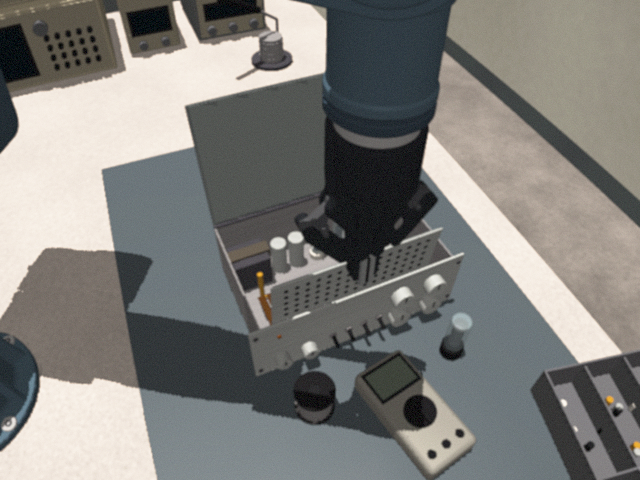

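send_rows(motion="0.01 0.02 0.02 -2;0.01 0.02 0.03 0;0.01 0.015 0.03 0;0.01 0.01 0.03 0;0 0 0.02 0;0 0 0 0")

```text
t: 3.32
tool_pos: [0.5934, -0.155, 0.1403]
ee_rot: [-3.127, 0.02, 1.624]
ft_force: [-0.5, -0.1, -0.8]
gripper_width: 0.0
```

```bash
python3 st.py
```

```text
t 3.3167 chassis xyz [ 0.0134 -0.1488  0.1403] yaw err deg 0.3843397445504302 [-0.48564931 -0.14590369 -0.79011807]
```

send_rows(motion="0.01 0 -0.01 0;0.015 0 -0.005 0;0.015 0 0 0;0.012 0 0 0;0.012 0 0 0;0.012 0 0 0;0.012 0 0 0;0 0 0 0")

```text
t: 3.98
tool_pos: [0.59, -0.0587, 0.1629]
ee_rot: [-3.136, 0.024, 1.624]
ft_force: [-0.3, -0.9, -0.1]
gripper_width: 0.0002
```

```bash
python3 st.py 2 side
```

```text
t 3.9833 chassis xyz [ 0.0145 -0.0525  0.1629] yaw err deg 0.3377081995649848 [-0.32546049 -0.90379301 -0.1028513 ]
```

View pics/side2.png

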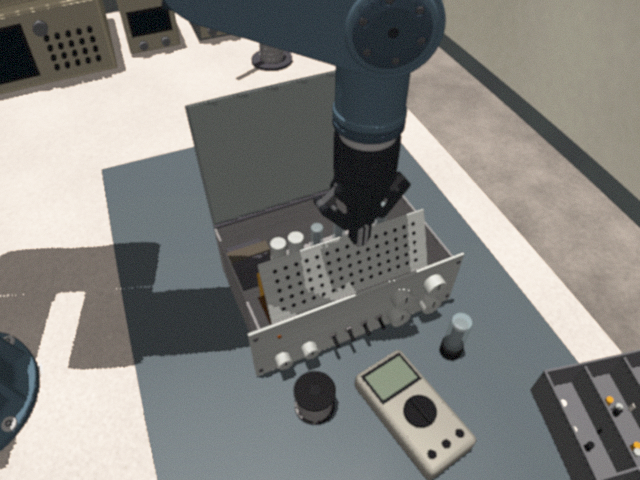

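send_rows(motion="0.006 0 0.012 0;0.01 0 0.012 0;0.008 0 0.01 0;0.007 0 0.01 0;0.004 0 0.01 0;0.003 0 0.008 0;0 0 0 0")

```text
t: 4.62
tool_pos: [0.5875, -0.0199, 0.0924]
ee_rot: [-3.135, 0.024, 1.622]
ft_force: [0.1, 0.2, 0.7]
gripper_width: 0.0
```

```bash
python3 st.py 3 side
```

```text
t 4.6167 chassis xyz [ 0.0139 -0.0136  0.0924] yaw err deg 0.26907093826369005 [0.09725719 0.21751509 0.74493838]
```

View pics/side3.png

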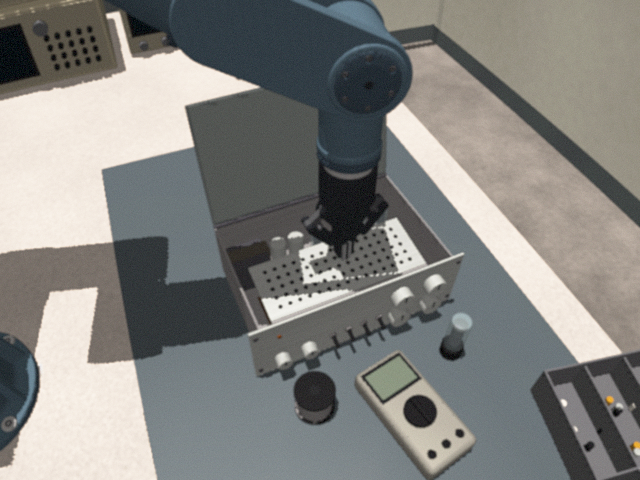

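Guard is nearly down, with its face lit and the tip in the middle. I'll finish it with small downward steps.

send_rows(motion="0.002 0 0.005 0;0.001 0 0.004 0;0 0 0.003 0;0 0 0.002 0;0 0 0.001 0")

```text
t: 5.08
tool_pos: [0.5888, -0.018, 0.0833]
ee_rot: [-3.137, 0.025, 1.622]
ft_force: [-0.3, -0.7, -0.5]
gripper_width: 0.0001
```

send_rows(motion="0 0 0.001 0;0 0 0.001 0")

```text
t: 5.25
tool_pos: [0.5894, -0.0182, 0.083]
ee_rot: [-3.138, 0.025, 1.621]
ft_force: [-5.9, 2.4, 11.0]
gripper_width: -0.0002
```

```bash
python3 st.py 4 side
```

```text
t 5.25 chassis xyz [ 0.0158 -0.012   0.083 ] yaw err deg 0.20234586934153062 [-5.8744537   2.35779942 11.0062538 ]
```

send_rows(motion="0 0 0.002 0;0 0 0.001 0;0 0 0 0")

```text
t: 5.55
tool_pos: [0.5895, -0.0183, 0.0835]
ee_rot: [-3.138, 0.024, 1.621]
ft_force: [0.2, -1.5, -0.1]
gripper_width: 0.0002
```

send_rows(motion="0 0 -0.015 0;0 0 -0.03 0;0 0 -0.03 0;-0.03 0 -0.03 0;-0.04 0 -0.03 0;-0.04 0 -0.03 0;-0.04 0 -0.03 0;-0.03 -0.03 -0.02 0")

```text
t: 6.22
tool_pos: [0.5712, -0.1722, 0.2835]
ee_rot: [-3.127, 0.02, 1.63]
ft_force: [0.1, -0.7, 0.5]
gripper_width: 0.0002
```

```bash
python3 st.py 5 side
```

```text
t 6.2167 chassis xyz [-0.0096 -0.165   0.2835] yaw err deg 0.702277598345504 [ 0.12946463 -0.7181084   0.54265533]
```

View pics/side5.png

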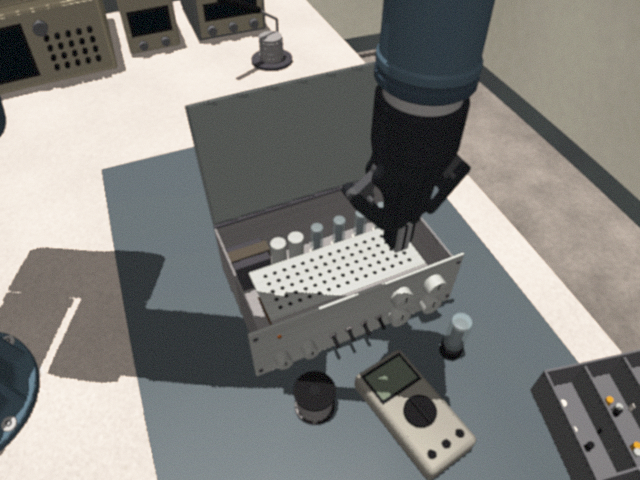

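```bash
python3 - <<'E'
from h import *
p=np.load("p.npy")
for g in(0,.06,.12):print(g,proj("side",chas(p,[guard(g,-.125),guard(g,.125)])).round(1).tolist())
s=cv2.imread("pics/side5.png");cv2.imwrite("pics/s5a.png",cv2.resize(s[220:330,235:445],None,fx=3.8,fy=3.8,interpolation=cv2.INTER_CUBIC))
E
```

```text
0 [[249.0, 272.5], [395.7, 222.4]]
0.06 [[248.7, 270.2], [396.3, 220.1]]
0.12 [[248.5, 268.2], [396.9, 217.9]]
```

View pics/s5a.png

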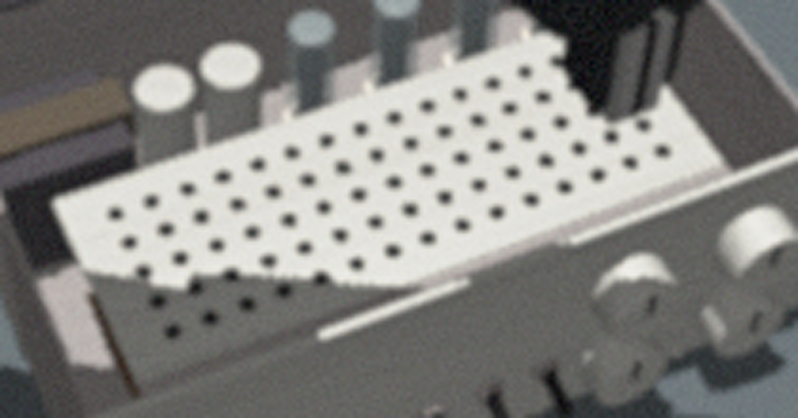

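send_rows(motion="0 -0.01 -0.035 0;0 -0.01 -0.035 0;0 -0.01 -0.03 0;0.02 -0.01 -0.02 0;0.04 0 0 0;0.04 0 0 0;0.04 0 0 0;0 0 0 0")

```text
t: 6.93
tool_pos: [0.5199, -0.0403, 0.4073]
ee_rot: [-3.131, 0.026, 1.607]
ft_force: [-0.1, -1.5, 0.4]
gripper_width: 0.0001
```

```bash
python3 st.py
```

```text
t 6.9333 chassis xyz [-0.0546 -0.0308  0.4073] yaw err deg -0.6242729276709551 [-0.13202276 -1.45378555  0.39884778]
```

send_rows(motion="0.03 0 0 0;0.04 0 0 0;0.04 0 0 0;0.04 0 0 0;0.04 0 0 0;0.04 0 0 0;0.005 0 0 0;0 0 0 0")

```text
t: 7.6
tool_pos: [0.511, 0.2044, 0.3958]
ee_rot: [-3.13, 0.028, 1.606]
ft_force: [-0.6, 0.2, 0.3]
gripper_width: -0.0002
```

```bash
python3 st.py 6 side top
```

```text
t 7.6 chassis xyz [-0.052   0.2141  0.3958] yaw err deg -0.681686714709919 [-0.61560474  0.18046696  0.26859066]
```

View pics/side6.png

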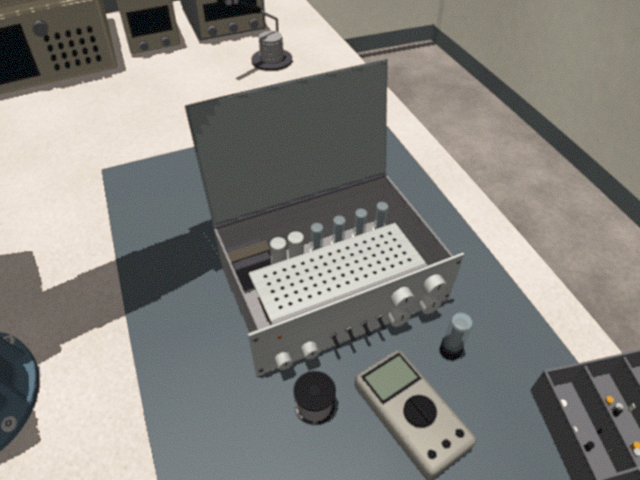

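View pics/top6.png

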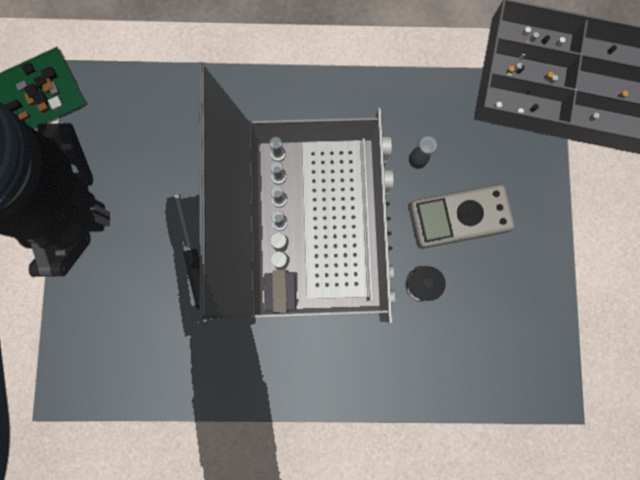

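send_rows(motion="0 0 0.03 0;0 0 0.035 0;0 0 0.035 0;0 0 0.02 0;0 0 0 0")

```text
t: 8.12
tool_pos: [0.5142, 0.1903, 0.2746]
ee_rot: [-3.139, 0.03, 1.593]
ft_force: [-0.2, -1.0, 0.2]
gripper_width: 0.0002
```

```bash
python3 st.py
```

```text
t 8.1167 chassis xyz [-0.0494  0.1998  0.2746] yaw err deg -1.4064828203835564 [-0.19328009 -1.04387209  0.22542887]
```

send_rows(motion="-0.015 0 -0.005 -1;-0.015 0 -0.003 0;-0.015 0 0 0;-0.012 0 0 0;-0.012 0 0 0;-0.012 0 0 0;-0.012 0 0 0;0 0 0 0")

```text
t: 8.78
tool_pos: [0.5194, 0.0839, 0.2929]
ee_rot: [-3.141, 0.028, 1.597]
ft_force: [-0.1, 0.5, -0.5]
gripper_width: -0.0002
```

```bash
python3 st.py 7 side
```

```text
t 8.7833 chassis xyz [-0.0493  0.0933  0.2929] yaw err deg -1.161510917933381 [-0.13154926  0.47180753 -0.47884463]
```

View pics/side7.png

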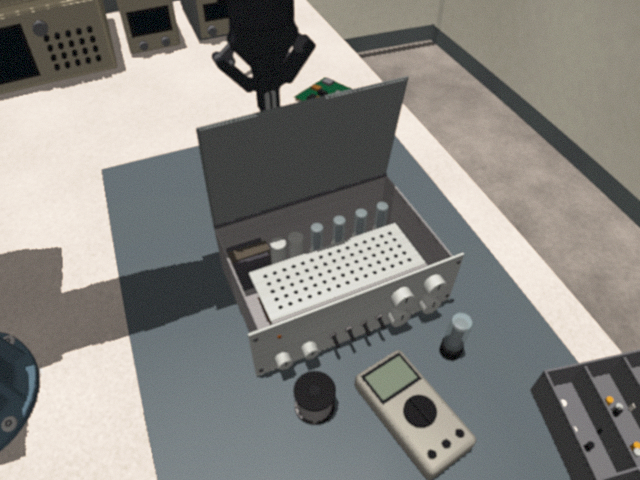

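send_rows(motion="-0.014 0 0.006 0;-0.014 0 0.008 0;-0.014 0 0.007 0;-0.015 0 0.008 0;-0.015 0 0.008 0;-0.013 0 0.01 0;-0.013 0 0.011 0;0 0 0 0")

```text
t: 9.5
tool_pos: [0.5263, -0.0176, 0.2465]
ee_rot: [3.128, 0.025, 1.594]
ft_force: [0.2, 0.8, -0.4]
gripper_width: 0.0002
```

```bash
python3 st.py 8 side
```

```text
t 9.5 chassis xyz [-0.0471 -0.0084  0.2465] yaw err deg -1.351180911980356 [ 0.23895851  0.84726104 -0.40195855]
```

View pics/side8.png

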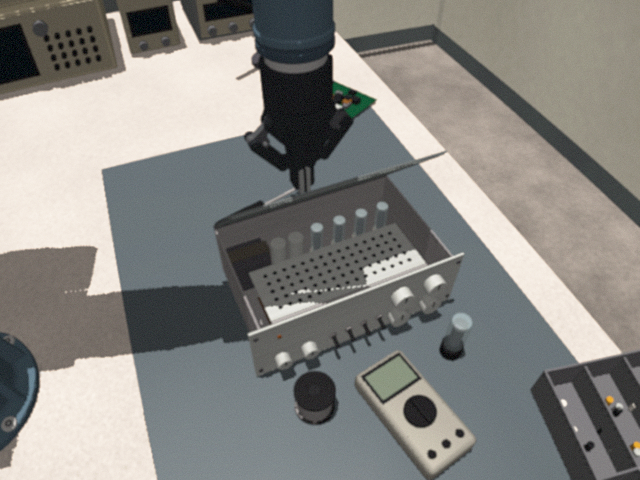

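send_rows(motion="-0.006 0 0.012 0;-0.006 0 0.012 0;-0.006 0 0.012 0;-0.006 0 0.01 0;-0.006 0 0.01 0;-0.004 0 0.01 0;-0.003 0 0.01 0;0 0 0 0")

```text
t: 10.22
tool_pos: [0.5321, -0.0574, 0.1705]
ee_rot: [3.119, 0.027, 1.596]
ft_force: [-1.0, 0.1, 0.9]
gripper_width: 0.0004
```

```bash
python3 st.py
```

```text
t 10.2167 chassis xyz [-0.0433 -0.0484  0.1705] yaw err deg -1.2166111853216819 [-0.97167743  0.104691    0.92539995]
```

send_rows(motion="-0.002 0 0.007 0;-0.002 0 0.007 0;-0.002 0 0.007 0;-0.001 0 0.007 0;-0.001 0 0.006 0;0 0 0.005 0;0 0 0.004 0;0 0 0 0")

```text
t: 10.88
tool_pos: [0.5335, -0.0672, 0.1229]
ee_rot: [3.119, 0.027, 1.597]
ft_force: [0.1, -0.7, 0.4]
gripper_width: 0.0003
```

```bash
python3 st.py 9 side
```

```text
t 10.8833 chassis xyz [-0.0423 -0.0583  0.1229] yaw err deg -1.1997669612184245 [ 0.073213   -0.69582913  0.41618413]
```

View pics/side9.png

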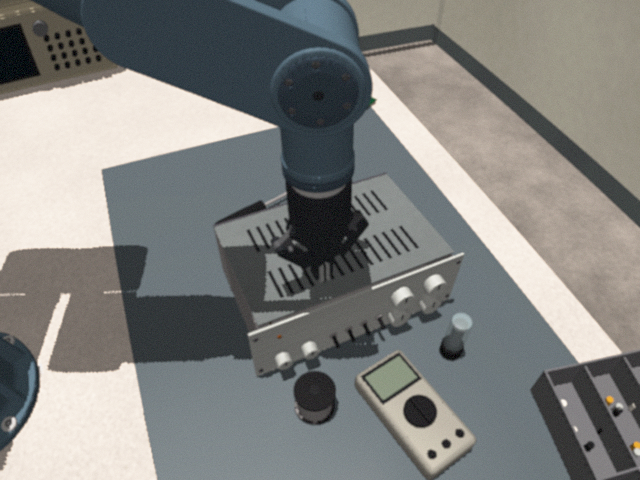

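Cover is almost shut: the tip is at z 0.123 m, and contact when shut should be about 0.1165 m. I'll finish gently until the force rises.

send_rows(motion="0 0 0.004 0;0 0 0.003 0;0 0 0.002 0;0 0 0.002 0")

```text
t: 11.27
tool_pos: [0.5348, -0.0675, 0.1162]
ee_rot: [3.118, 0.028, 1.598]
ft_force: [-11.8, 3.2, 24.9]
gripper_width: -0.0001
```

send_rows(motion="0 0 0.002 0;0 0 0.002 0")

```text
t: 11.43
tool_pos: [0.5347, -0.0675, 0.1164]
ee_rot: [3.119, 0.029, 1.599]
ft_force: [-8.0, 2.3, 16.1]
gripper_width: 0.0
```

send_rows(motion="0 0 0.003 0;0 0 0.003 0")

```text
t: 11.6
tool_pos: [0.5348, -0.0676, 0.1162]
ee_rot: [3.12, 0.03, 1.6]
ft_force: [-14.8, 4.0, 28.5]
gripper_width: -0.0001
```

Hard stop at the shut height. Lifting straight up and checking.

send_rows(motion="0 0 -0.01 0;0 0 -0.03 0;0 0 -0.04 0;0 0 -0.04 0;0 0 -0.04 0;0.02 -0.03 -0.04 0;0.03 -0.03 -0.03 0;0 0 0 0")

```text
t: 12.27
tool_pos: [0.4793, -0.0214, 0.3373]
ee_rot: [3.121, 0.027, 1.598]
ft_force: [1.7, 0.1, 0.6]
gripper_width: 0.0002
```

send_rows(motion="0.02 -0.03 0 0;0.04 -0.03 0 0;0.04 -0.03 0 0;0.04 -0.02 0 0;0.04 0 0 0;0.04 0 0 0;0.03 0 0 0;0 0 0 0")

```text
t: 12.93
tool_pos: [0.3685, 0.2192, 0.327]
ee_rot: [3.114, 0.027, 1.593]
ft_force: [-1.3, 0.3, -0.2]
gripper_width: -0.0002
```

```bash
python3 st.py 10 side top; python3 - <<'E'
from h import *
p=np.load("p.npy")
for c in(0,.03,.06):print(c,proj("side",chas(p,[cover(c,-.15),cover(c,.15)])).round(1).tolist())
s=cv2.imread("pics/side10.png");cv2.imwrite("pics/s10a.png",cv2.resize(s[165:385,200:480],None,fx=2.7,fy=2.7,interpolation=cv2.INTER_CUBIC))
E
```

```text
t 12.9333 chassis xyz [-0.1937  0.2355  0.327 ] yaw err deg -1.4171137249293988 [-1.33885282  0.26207154 -0.1563203 ]
0 [[258.7, 328.8], [454.4, 254.9]]
0.03 [[258.3, 326.2], [455.1, 252.2]]
0.06 [[257.8, 323.4], [455.8, 249.3]]
```

View pics/s10a.png

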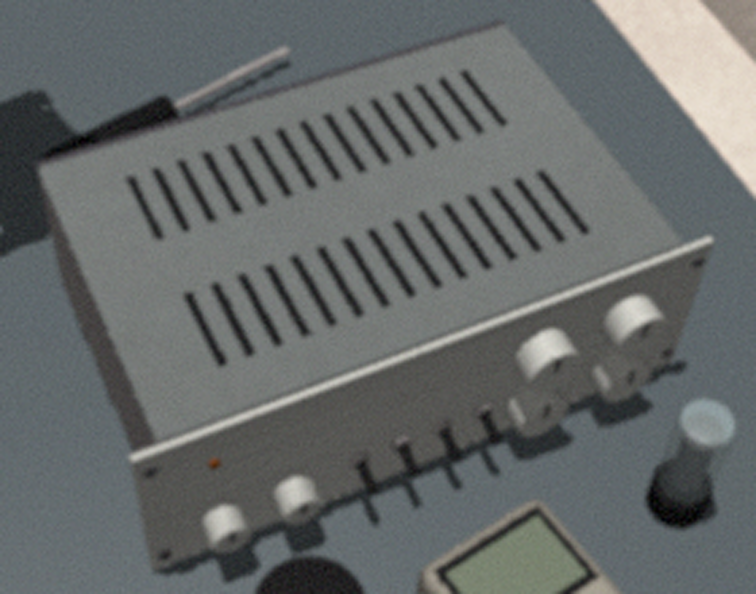

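View pics/top10.png

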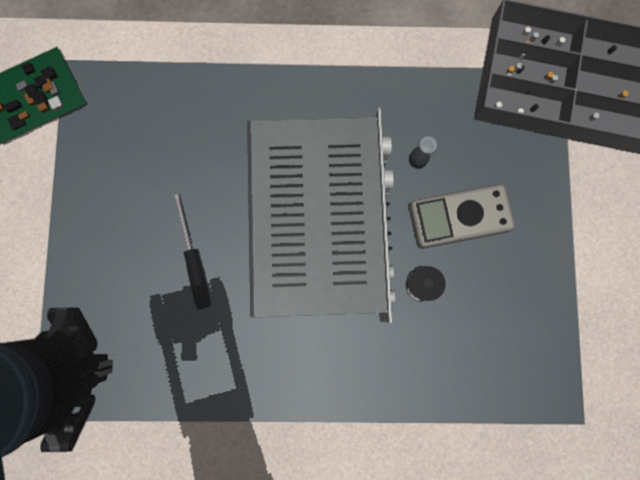

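The cover lies flush. Its left front corner is at about (257,329), against a predicted (258.7,328.8) for fully shut. The bench items are where they were and the arm is clear.

```bash
python3 -c "
from cell import ctrl
print(ctrl.finish_job())"
```

```text
the job is handed in; nothing more can be done
None
```

I folded the guard down flat first, then swung the cover shut over it, and handed the job in at about 13 s. Both were pushed on their outer faces with closed fingers only. The hand-in reported no verdict.

- **Guard:** the fingertip met a firm stop at z = 83 mm with about 11 N. Its corner was within about 1 px of where it should appear when flat. I couldn't see it after the cover closed.
- **Cover:** the fingertip met a firm stop at z = 116 mm with 16–28 N. After I lifted away, the cover's front left corner matched the fully shut position to about 1 px. I brought it in by small steps, at an estimated 0.5 rad/s or less over the last part.
- **Bench items and arm:** the spool, valve, multimeter and screwdriver showed no shift in the pictures, judged by eye. The arm ended clear of everything.

None of these checks failed. The one mismatch was in the first pose fit, which left errors of up to about 2.7 px.

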